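Unhook the bush drift past its sprung keepers and stand it in its block

ROBOT

A 7-joint arm with a two-finger parallel gripper is mounted at the origin on a cart in front of the work surface, level with it; the furniture and walls round the work are solid. World frame = base frame: x ahead of the robot, y to its left, z up, the work surface at z = 0. Lengths are in mm, angles in rad, forces in N, time in s.
With the tool pointing down it reaches from about 400 to 875 mm from the base axis. Payload 4.4 kg.
Tool frame: the origin (TCP) lies between the finger pads; the fingertips stand 11 mm ahead of it and the grasp point (between the pads) lies 8 mm behind it; y points along the fingers, x is the direction in which the jaws open and shut, and the axes are right-handed (so a half turn about y gives the same grasp; the last joint's range is limited). The gripper opens to 85 mm and grips with 20 to 120 N. Pads are 22 mm wide; open, the fingers measure 114 mm over their backs; the gripper's body (76 mm by 85 mm) begins 54 mm behind the grasp point. The pads swing forward as they close: fully open they stand 13 mm farther back than shut.
Start: joints at [1.253, 0.628, 0.038, 1.517, -0.027, 0.996, -0.02], TCP at [161.974, -629.51, 207.313] pointing down, gripper open.
Joint ranges: [-3.06, 3.06], [-0.37, 2.12], [-1.25, 1.32], [0.18, 2.47], [-1.1, 4.24], [0.23, 1.98], [-2.94, 2.94]. Speed limits (rad/s): [2.57, 2.57, 3.14, 3.14, 3.14, 3.14, 3.14].

INTERFACE

Orientations are given as [roll, pitch, yaw] about the fixed x, y, z axes, in that order (R = Rz(yaw) Ry(pitch) Rx(roll)).
In Python, from cell import * gives the robot as it stands.
- The arm moves only by the shell command python3 -m jog 'ROWS'. ROWS is JSON, a list of rows, each an object of numbers: "x", "y", "z": the shift along the tool's x, y, z in mm; "ax", "ay", "az": the turn, a rotation vector about the tool's x, y, z in rad; "grip": the finger opening in mm, from 0 to 85.4. In form: [{"x": .., "y": .., "z": .., "ax": .., "ay": .., "az": .., "grip": ..}, ...]. A call has 1 to 5 rows; each row is the pose to reach, as a shift and turn from the pose commanded when the call began, along the tool's axes at that moment; what a row does not reach only later rows make up. A row lasts 1/10 s, in which the tool goes at most 50 mm and 8.59 degrees, less where a joint would pass 70% of its speed; a pose out of reach is approached as far as the arm can. A call with a gripper value outside its range is refused whole. The fingers move at their own pace and stop on an object; the grip force is fixed at half the most. Time passes only in rows, so rows that repeat a pose let the fingers close. It gives the time, the measured TCP pose, the force and the opening at its end, in the units of the state.
- read_state(): the state, without advancing time (a new reading comes with each control period).
- get_image(name): name is "scene" or "side" or "wrist"; returns a dict with "color" (480x640x3 uint8, red, green, blue), "vfov" (degrees; the focal length in pixels is half the picture's height over the tangent of half this angle, whatever the lens; pixels are square), "cx", "cy" (the principal point, pixels), "k1" (the pictures are not rectified: a ray, as slopes to the right and down, at radius r is drawn at 1 + k1 r^2 times it, then the intrinsics apply), "camera_from_world" (4x4, takes a point from world to camera coordinates). Camera axes: x right, y down, z forward; pixel columns grow to the right and rows downward; lengths in mm; the calibration is good to about 2 mm. A picture is of the moment at which its call begins. There is no depth.
- finish_job(): hands the job in, once; it reports no verdict.
The state is a dict: "clock": time; "qpos": joint angles; "qd": joint speeds; "tau": joint torques, N m; "eef_pos": TCP position; "tool_rot": TCP orientation; "force": force on the tool from outside, world axes, zero at the start; "torque": the same for the moment, N m; "width": finger opening in mm.
Only numpy, scipy, OpenCV 4.12 (cv2) and the standard library are available. Lean on these libraries where they do the work, as an engineer would, in place of code of your own. Each camera call takes 0.05 s, during which the arm holds its last target.

TASK

Take the red-handled bush drift off the blue hook rack: lift it straight up, feeling it press the yellow sprung keepers up until its crossbar is clear of the hook tips but the keepers are not jammed against their stops, and draw it out of the open side of the hooks without forcing anything. Then lower it nose down into the hole of the dark steel holder block until it is fully home, let go of it only there, and leave it standing upright. Be gentle throughout, and leave the bearing, tin, tape measure and angle bracket where they are.

Things in the scene. Friction and masses are not known exactly. Their poses are not given: they have to be found in the camera images.
- drift_grip (a point): Grip point on the drift's red handle. The drift is a loose upright steel tool, 0.3 to 0.6 kg, 157 mm tall; its z points up along it, its y along the crossbar. The handle is a flat red block 16 mm thick (drift's x), 36 mm wide (y), reaching 27 mm above and 32 mm below this point: hold it across the 16 mm from above. The crossbar's axis is 45 mm and the nose 130 mm below this point.
- drift_bar (a point): Centre of the drift's crossbar, on its axis: a steel rod 10 mm in diameter and 112 mm long along the drift's y, 85 mm above the nose; same axes as the drift. It lies on both hooks at the start. A 30 mm collar surrounds it in the middle.
- drift_nose (a point): Centre of the drift's flat nose face, the lower end of its round shank of 24 mm diameter (chamfered 2 mm); same axes as the drift.
- rack: Blue hook rack, fixed; origin on the bench straight below the hung crossbar; z up, y along the bar, and the hooks open towards -x (roughly to the robot). Two like hooks, 12 mm wide, stand 40 mm either side of the middle, the drift's shank and handle between them. Behind each is a blue post (front face at x = +8 mm, top at z = 190 mm). Over 20 N between drift and rack does damage.
- rack_seat (a point): The hung crossbar's axis, 120 mm above the bench, rack's axes. In the seat the bar has 3 mm play to the post behind (+x) and 3 mm to the upturned steel tip in front (-x).
- rack_mouth (a point): Mean height of the tops of the steel hook tips (9 mm thick in x, centred here in x), 37 mm above rack_seat, rack's axes. The tips and keepers sit on an adjustable carriage: the real tops, both alike, are up to 18 mm higher or lower than this point, different every time and not measured. Until the keepers are felt, the lift is free.
- rack_out (a point): A point on the way out, 60 mm in front (rack's -x) of rack_seat. Over each tip a yellow sprung keeper, underside 5 mm above the tip, closes the mouth; it only moves up, 11 mm to a hard stop. The 10 mm bar must push both up by more than 5 and less than 11 mm to pass. Together they resist with 3.6 N at first touch, plus 0.5 N per mm (9.1 N at the stops), and rub when the bar slides out. The bar is out 35 mm before rack_seat.
- holder: Dark steel holder block, 70 x 70 mm and 50 mm high, fixed to the bench; origin at the centre of its underside, z up. A chamfered round hole 27 mm in diameter and 40 mm deep, mouth chamfered 3 mm, in the middle of its top, for the drift's 24 mm shank.
- holder_floor (a point): Centre of the floor of the holder's hole, 10 mm above the bench; the drift is home when its nose rests here.
- bearing: Bystander: ball bearing, 62 mm in diameter, 16 mm high; origin at the centre of its underside.
- tin: Bystander: small round red tin with a silver lid, 70 mm in diameter, 44 mm high; origin at the centre of its underside.
- tape: Bystander: yellow tape measure, 38 x 81 mm and 62 mm high; origin at the centre of its underside.
- bracket: Bystander: steel angle bracket, 55 x 35 mm and 50 mm high; origin at the centre of its underside.
Mind the look-alikes: they are no part of the job. Of the things that look like the part that bears drift_grip, the larger one is meant.

How it is judged (in metres and radians):
On the way:
1. the drift's crossbar is lifted over the hook tips and drawn clear of the open side of the rack, still held up in the gripper (x of drift_bar in the frame of rack below -0.035 m and height (world z) of drift_bar above 0.13 m and contact force between the fingers and drift above 1 N), for 0.1 s.
At the end, for the whole second after the job is handed in: The drift stands released and at rest in the holder's hole, its nose within 4 mm of the hole's floor and 6 mm of its centre, upright within 0.12 rad (z of drift_nose in the frame of holder_floor between -0.004 and 0.004 m and horizontal distance between drift_nose and holder_floor below 0.006 m and angle between drift_nose's own z axis and vertical below 0.12 rad and linear speed of drift below 0.02 m/s and contact force between the fingers and drift below 0.1 N); the robot touches nothing.
It fails at once if the drift pressed or pulled on the rack (hooks or keepers) with more than 20 N (contact force between drift and rack above 20 N).
It fails at once if the arm or gripper pushed the rack with more than 20 N (contact force between any of the fingers, the arm and rack above 20 N).
It fails at once if the drift was forced against the holder with more than 40 N (contact force between drift and holder above 40 N).
It fails at once if the drift was let go over the holder while its nose was more than 12 mm above the hole's floor (horizontal distance between drift_nose and holder_floor below 0.03 m and z of drift_nose in the frame of holder_floor above 0.012 m and contact force between the fingers and drift below 0.1 N).
It fails at once if a bystander (bearing, tin, tape measure, angle bracket) was moved by more than 30 mm (distance of any of bearing, tin, tape, bracket from where it was at the start of the episode above 0.03 m).
It also fails if it takes over 54 s, if anything falls off the work surface, if the arm or the gripper's body presses on something with over 40 N, if the wrist force passes 120 N, or if a joint passes its speed limit or range.

## Working session

There is one attempt and no reset: what is moved stays moved. The work goes in short steps, Python scripts to look and compute and a shell command to move; the robot and the scene stay as the last step left them, time stands still between calls to the robot, and variables do not carry over. Pictures are saved under pics/ and viewed, and the job is handed in when it is done.

```bash
ls; mkdir -p pics; python3 - <<'E'
from cell import *
import cv2
s=read_state();print(s)
for n in ["scene","side","wrist"]:
    g=get_image(n);cv2.imwrite(f"pics/{n}0.png",g["color"][:,:,::-1]);print(n,g["vfov"],g["cx"],g["cy"],g["k1"],g["camera_from_world"])
E
```

```text
pics
{'clock': 0.0, 'qpos': array([ 1.25321476,  0.62932737,  0.03837589,  1.51835629, -0.02699403,
        0.99628322, -0.02001039]), 'qd': array([-0.00176915, -0.00133839,  0.00040332, -0.00077675,  0.00162016,
        0.00146569,  0.00011751]), 'tau': array([-3.63999670e-04, -5.63410485e+01,  1.22645460e+00, -1.93440682e+01,
        1.10993240e-02,  1.05964343e-02,  4.96784438e-06]), 'eef_pos': array([ 161.83525233, -628.85263775,  206.40381126]), 'tool_rot': array([-1.57078576,  0.00185857, -1.31896818]), 'force': array([ 0.17709854,  0.34131292, -0.87259305]), 'torque': array([ 0.02363038,  0.03125697, -0.01717789]), 'width': 85.65309036055523}
scene 51.2581138588121 323.97308177982273 240.28423916796078 0.029766835862414114 [[ 8.98809307e-02 -9.95951792e-01 -1.20278124e-03 -7.91371533e+00]
 [-8.77832393e-01 -7.86505125e-02 -4.72466281e-01  5.85526905e+02]
 [ 4.70459039e-01  4.35215493e-02 -8.81347926e-01  8.79971682e+02]
 [ 0.00000000e+00  0.00000000e+00  0.00000000e+00  1.00000000e+00]]
side 56.26978152977154 318.9524030353284 243.3802878295155 -0.07038453308019535 [[-9.02098398e-01 -4.31104219e-01  1.91737506e-02  5.72182214e+02]
 [-2.69530852e-01  5.28188694e-01 -8.05214148e-01  2.20477585e+02]
 [ 3.37003858e-01 -7.31550310e-01 -5.92674062e-01  9.92664464e+02]
 [ 0.00000000e+00  0.00000000e+00  0.00000000e+00  1.00000000e+00]]
wrist 70.45853833050313 320.2125074554109 231.04723923738857 0.0024152956852837924 [[ 2.48781835e-01 -9.68559042e-01 -9.89951913e-04 -6.49429857e+02]
 [-9.26366315e-01 -2.38242446e-01  2.91695024e-01 -3.70688874e+01]
 [-2.82759702e-01 -7.16513652e-02 -9.56510864e-01  3.79568864e+02]
 [ 0.00000000e+00  0.00000000e+00  0.00000000e+00  1.00000000e+00]]
```

View pics/scene0.png

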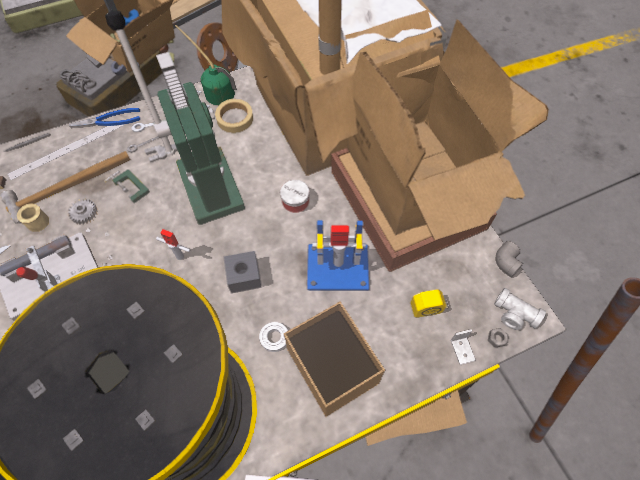

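View pics/side0.png

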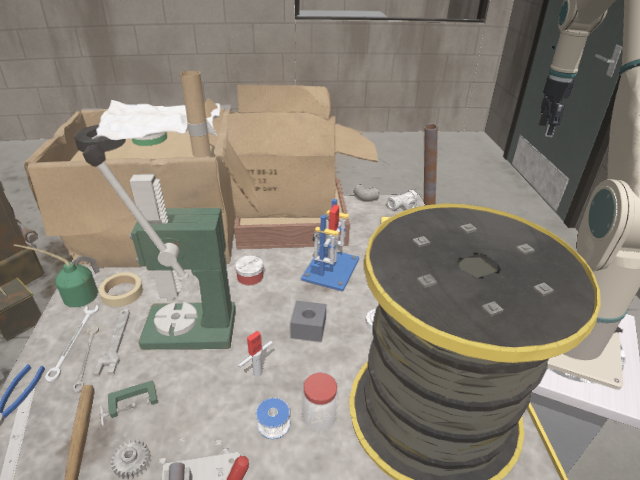

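View pics/wrist0.png

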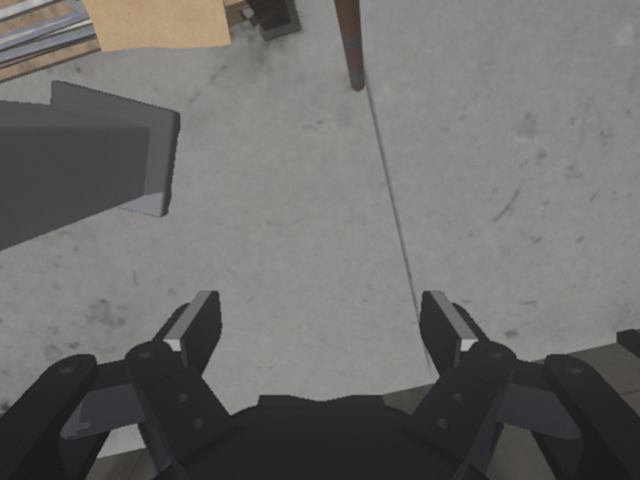

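```bash
cat > h.py <<'E'
import numpy as np, cv2
from cell import *
from scipy.spatial.transform import Rotation as Ro
def cam(n):
    g=get_image(n);h=g["color"].shape[0];f=h/2/np.tan(np.radians(g["vfov"])/2)
    return dict(img=g["color"][:,:,::-1].copy(),f=f,cx=g["cx"],cy=g["cy"],k1=g["k1"],T=np.array(g["camera_from_world"]))
def proj(c,P):
    P=np.atleast_2d(P);q=P@c["T"][:3,:3].T+c["T"][:3,3];s=q[:,:2]/q[:,2:]
    d=1+c["k1"]*(s**2).sum(1,keepdims=True);s=s*d
    return np.c_[c["f"]*s[:,0]+c["cx"],c["f"]*s[:,1]+c["cy"]]
def ray(c,u,v):
    d=np.array([(u-c["cx"])/c["f"],(v-c["cy"])/c["f"]]);s=d.copy()
    for _ in range(20): s=d/(1+c["k1"]*(s@s))
    R=c["T"][:3,:3];o=-R.T@c["T"][:3,3];w=R.T@np.array([s[0],s[1],1]);return o,w/np.linalg.norm(w)
def atz(c,u,v,z):
    o,w=ray(c,u,v);return o+w*(z-o[2])/w[2]
def tri(*r):
    A=np.zeros((3,3));b=np.zeros(3)
    for o,w in r:
        M=np.eye(3)-np.outer(w,w);A+=M;b+=M@o
    p=np.linalg.solve(A,b);return p,[np.linalg.norm((np.eye(3)-np.outer(w,w))@(p-o)) for o,w in r]
def crop(c,u0,v0,w,h,k,name):
    im=cv2.resize(c["img"][v0:v0+h,u0:u0+w],None,fx=k,fy=k,interpolation=cv2.INTER_CUBIC);cv2.imwrite("pics/"+name,im)
E
python3 - <<'E'
from h import *
c=cam("scene");crop(c,215,205,170,110,4.7,"s1.png")
d=cam("side");crop(d,280,190,100,160,3.7,"d1.png")
for n,u,v in [("rack plate c",338,275)]: print(atz(c,u,v,0))
E
```

```text
[575.00678798  11.54809237   0.        ]
```

View pics/s1.png

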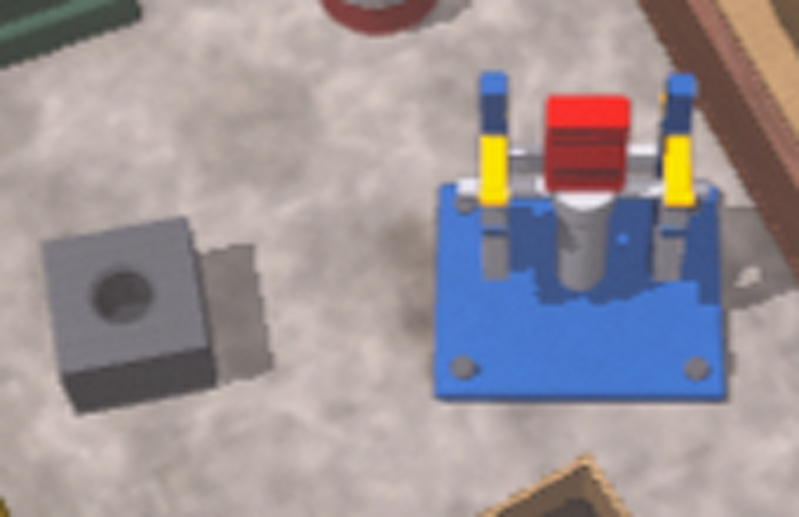

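View pics/d1.png

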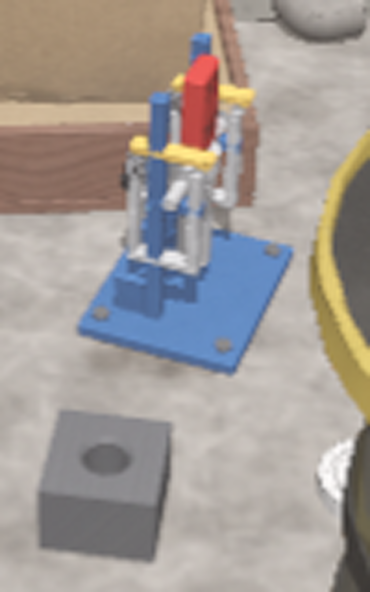

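```bash
python3 - <<'E'
from h import *
c=cam("scene");d=cam("side")
S=lambda x,y:(215+x/4.7,205+y/4.7)
D=lambda x,y:(280+x/3.7,190+y/3.7)
for n,a,b,z in [("postL",(493,80),(160,99),190),("postR",(683,82),(201,41),190),("hole",(122,296),(106,459),50),("handletop",(588,111),(201,72),None)]:
    p,e=tri(ray(c,*S(*a)),ray(d,*D(*b)));print(n,p.round(1),np.round(e,1), z and (atz(c,*S(*a),z).round(1),atz(d,*D(*b),z).round(1)))
# plate corners, holder top corners
for a in [(436,398),(724,402),(440,186),(718,190)]: print("plate",atz(c,*S(*a),3).round(1))
for b in [(290,245),(233,372),(80,330),(133,240)]: print("plateD",atz(d,*D(*b),3).round(1))
for a in [(42,242),(186,218),(212,345),(63,374)]: print("hold",atz(c,*S(*a),50).round(1))
for b in [(60,411),(171,423),(159,502),(41,490)]: print("holdD",atz(d,*D(*b),50).round(1))
E
```

```text
postL [602.2  54.4 186. ] [1.3 1.3] (array([601.4,  54.3, 190. ]), array([598.2,  61. , 190. ]))
postR [609.8 -26.3 183.4] [1.4 1.4] (array([607.6, -26.1, 190. ]), array([603.9, -15. , 190. ]))
hole [552.3 226.7  44.6] [0.3 0.3] (array([550.3, 225.5,  50. ]), array([549.6, 231.6,  50. ]))
handletop [591.8  13.  185.5] [0.6 0.6] None
plate [531.4  76.8   3. ]
plate [541.7 -61.2   3. ]
plate [646.   86.9   3. ]
plate [656.3 -52.7   3. ]
plateD [547.2 -67.3   3. ]
plateD [530.5  79.2   3. ]
plateD [641.6  87.3   3. ]
plateD [653.1 -20.2   3. ]
hold [574.9 268.1  50. ]
hold [593.6 202.   50. ]
hold [529.2 179.7  50. ]
hold [508.7 245.9  50. ]
holdD [592.9 207.7  50. ]
holdD [528.  186.8  50. ]
holdD [507.  248.8  50. ]
holdD [572.  270.8  50. ]
```

```bash
python3 - <<'E'
from h import *
c=cam("scene");d=cam("side")
for n,a,b in [("pipeR top",(631,290),(431,127)),("rod top",(330,0),(192,75)),("boxflap corner",(358,55),(218,130)),("reel top near rack edge",(228,350),(375,270)),("reel c",(107,373),(478,265))]:
    p,e=tri(ray(c,*a),ray(d,*b));print(n,p.round(0),np.round(e,1))
for z in (0,100,200): print([atz(c,u,v,z).round(0) for u,v in [(390,262),(425,230),(333,165),(358,55)]])
E
python3 - <<'E'
from h import *
s=read_state();R=Ro.from_euler('xyz',s['tool_rot']).as_matrix();print(R.round(3))
w=cam("wrist");Ti=np.linalg.inv(w['T']);print(Ti.round(2))
E
```

```text
pipeR top [ 491. -504.  230.] [1.2 1.2]
rod top [917.  65. 463.] [10.1 10.1]
boxflap corner [921.   5. 323.] [3.7 3.7]
reel top near rack edge [379. 196. 185.] [46.2 46.2]
reel c [241. 311. 359.] [1.4 1.4]
[array([ 619., -107.,    0.]), array([ 712., -188.,    0.]), array([885.,  48.,   0.]), array([1291.,    7.,    0.])]
[array([570., -96., 100.]), array([ 654., -170.,  100.]), array([811.,  44., 100.]), array([1178.,    7.,  100.])]
[array([520., -86., 200.]), array([ 596., -152.,  200.]), array([736.,  39., 200.]), array([1065.,    6.,  200.])]
[[ 0.249 -0.     0.968]
 [-0.968  0.     0.249]
 [-0.    -1.     0.   ]]
[[ 2.5000e-01 -9.3000e-01 -2.8000e-01  2.3462e+02]
 [-9.7000e-01 -2.4000e-01 -7.0000e-02 -6.1094e+02]
 [ 0.0000e+00  2.9000e-01 -9.6000e-01  3.7399e+02]
 [ 0.0000e+00  0.0000e+00  0.0000e+00  1.0000e+00]]
```

```bash
cat >> h.py <<'E'
def togo(P,yaw,pitch=0,frame_tool_x=None):
    """shift in tool axes to world TCP P with tool y down and tool x at heading yaw"""
    s=read_state();R=Ro.from_euler('xyz',s['tool_rot']).as_matrix()
    x=np.array([np.cos(yaw),np.sin(yaw),0]);y=np.array([0,0,-1.]);T=np.c_[x,y,np.cross(x,y)]
    return (R.T@(np.array(P)-s['eef_pos'])).round(1),Ro.from_matrix(R.T@T).as_rotvec().round(4)
E
python3 -m jog '[{"y":-200},{"y":-200},{"y":-200},{"y":-200},{"y":-200}]'
python3 -c "
from h import *
print(togo([560,13,400],.08))"
```

```text
(array([-523.1, -192.7,  545.6]), array([-0.000e+00, -1.399e+00, -1.000e-04]))$[0]: bad value
```

```bash

python3 -m jog '[{"x":0,"y":-50,"z":0,"ax":0,"ay":0,"az":0,"grip":85},{"x":0,"y":-100,"z":0,"ax":0,"ay":0,"az":0,"grip":85},{"x":0,"y":-150,"z":0,"ax":0,"ay":0,"az":0,"grip":85},{"x":0,"y":-200,"z":0,"ax":0,"ay":0,"az":0,"grip":85},{"x":0,"y":-200,"z":0,"ax":0,"ay":0,"az":0,"grip":85}]'
python3 -c "
from h import *
print(togo([560,13,400],.08))"
```

```text
clock: 1.0
eef_pos: [162.7, -632.7, 415.8]
tool_rot: [-1.57, -0.015, -1.319]
force: [0.8, -1.1, 0.9]
width: 84.8
(array([-526.7,    8. ,  545.6]), array([ 0.0103, -1.3992,  0.013 ]))
```

```bash

python3 -m jog '[{"x":-34,"y":0,"z":36,"ax":0,"ay":-0.09,"az":0,"grip":85},{"x":-68,"y":0,"z":72,"ax":0,"ay":-0.18,"az":0,"grip":85},{"x":-102,"y":0,"z":108,"ax":0,"ay":-0.27,"az":0,"grip":85},{"x":-136,"y":0,"z":144,"ax":0,"ay":-0.36,"az":0,"grip":85},{"x":-170,"y":0,"z":180,"ax":0,"ay":-0.45,"az":0,"grip":85}]'
python3 -c "
from h import *
print(togo([560,13,400],.08))"
```

```text
clock: 1.5
eef_pos: [294.6, -418.0, 407.1]
tool_rot: [-1.571, -0.0, -0.865]
force: [1.8, -0.8, -0.3]
width: 84.9
(array([-156.1,    7. ,  481.5]), array([ 1.000e-04, -9.453e-01,  1.000e-04]))
```

```bash

python3 -m jog '[{"x":-15,"y":0,"z":47,"ax":0,"ay":-0.09,"az":0,"grip":85},{"x":-30,"y":0,"z":94,"ax":0,"ay":-0.18,"az":0,"grip":85},{"x":-45,"y":0,"z":141,"ax":0,"ay":-0.27,"az":0,"grip":85},{"x":-60,"y":0,"z":188,"ax":0,"ay":-0.36,"az":0,"grip":85},{"x":-75,"y":0,"z":235,"ax":0,"ay":-0.45,"az":0,"grip":85}]'
python3 -c "
from h import *
print(togo([560,13,400],.08))"
```

```text
clock: 2.0
eef_pos: [425.5, -209.2, 407.3]
tool_rot: [-1.571, -0.001, -0.416]
force: [0.5, -0.6, 0.5]
width: 85.3
(array([ 33.4,   7.2, 257.6]), array([ 5.000e-04, -4.955e-01,  4.000e-04]))
```

```bash

python3 -m jog '[{"x":6,"y":0,"z":48,"ax":0,"ay":-0.1,"az":0,"grip":85},{"x":13,"y":0,"z":97,"ax":0,"ay":-0.2,"az":0,"grip":85},{"x":20,"y":0,"z":146,"ax":0,"ay":-0.3,"az":0,"grip":85},{"x":26,"y":3,"z":194,"ax":0,"ay":-0.4,"az":0,"grip":85},{"x":33,"y":7,"z":242,"ax":0,"ay":-0.495,"az":0,"grip":85}]'
python3 - <<'E'
from h import *
print(togo([560,13,400],.08))
w=cam("wrist");cv2.imwrite("pics/w1.png",w["img"])
E
```

```text
clock: 2.5
eef_pos: [554.3, -1.7, 400.2]
tool_rot: [-1.571, -0.001, 0.08]
force: [-0.9, -0.1, 0.1]
width: 85.1
(array([ 6.9,  0.2, 14.2]), array([ 0.0004, -0.0002,  0.0007]))
```

View pics/w1.png

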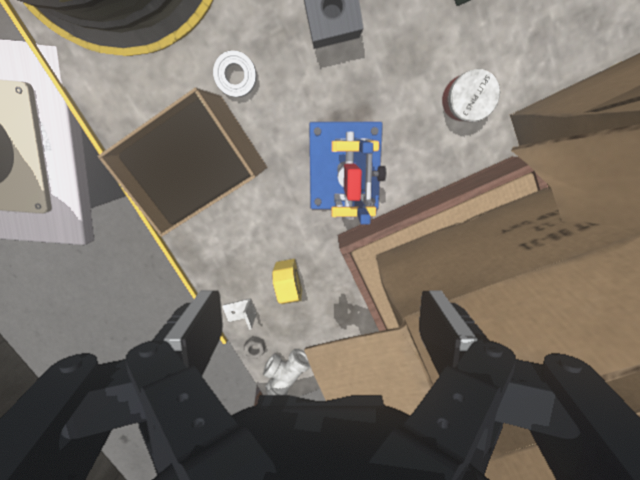

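```bash
python3 - <<'E'
from h import *
c=cam("scene");w=cam("wrist");d=cam("side")
for n,a,b in [("flap A",(463,236),(306,347)),("flap B",(415,188),(404,327)),("tray corner",(334,165),(540,190)),("tray near",(389,240),(340,238)),("tape c",(427,300),(286,270)),("tin",(295,185),(478,92)),("flapR",(390,200),(378,257))]:
    p,e=tri(ray(c,*a),ray(w,*b));print(n,p.round(0),np.round(e,1))
crop(w,290,100,120,130,4.6,"w1c.png")
crop(c,300,205,80,90,6.6,"s2.png");crop(d,300,190,65,100,6,"d2.png")
E
```

```text
flap A [ 567. -205.  204.] [23.4 23.4]
flap B [ 662. -124.  239.] [3.6 3.6]
tray corner [835.  34. 100.] [21.2 21.2]
tray near [595. -75. 132.] [16.6 16.6]
tape c [ 516. -176.   18.] [14.2 14.2]
tin [742. 132. 108.] [7.3 7.3]
flapR [634. -66. 219.] [17.7 17.7]
```

View pics/w1c.png

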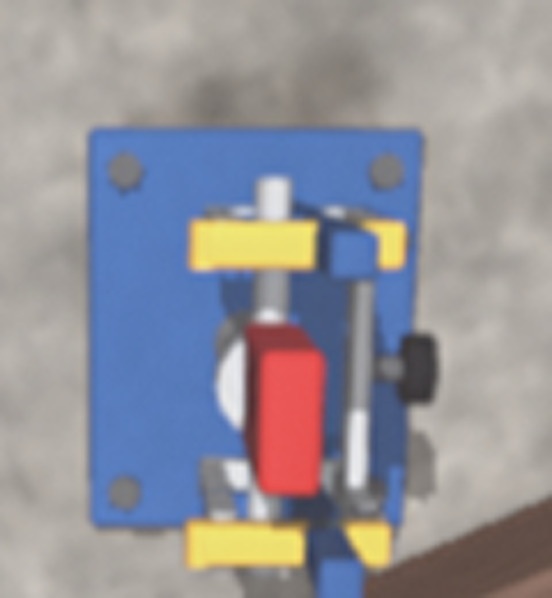

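View pics/s2.png

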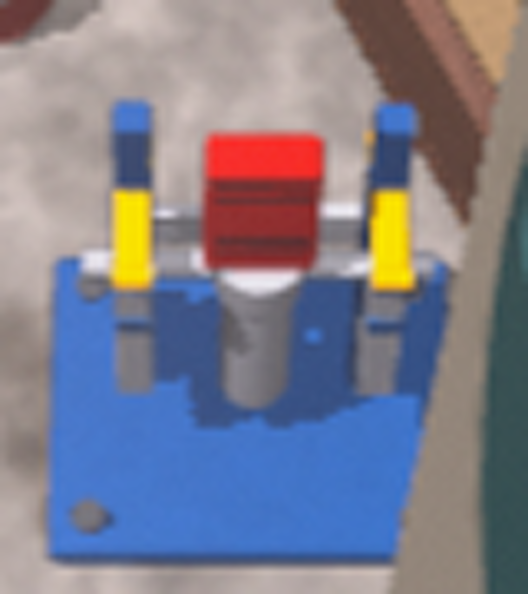

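View pics/d2.png

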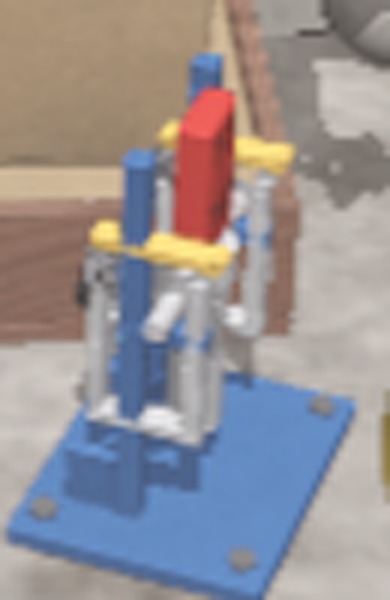

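```bash
python3 - <<'E'
from h import *
c=cam("scene");w=cam("wrist");d=cam("side")
W=lambda x,y:(290+x/4.6,100+y/4.6)
S=lambda x,y:(300+x/6.6,205+y/6.6)
D=lambda x,y:(300+x/6,190+y/6)
for n,z,a,b,e in [("handle",192,W(293,422),S(263,155),D(207,107)),("postL",190,W(352,255),S(132,117),D(139,157)),("postR",190,W(340,577),S(396,119),D(205,62)),("barL",120,W(273,180),None,None)]:
    print(n,atz(w,*a,z).round(1), b and (atz(c,*b,z).round(1),atz(d,*e,z).round(1),tri(ray(w,*a),ray(c,*b),ray(d,*e))[0].round(1)))
for z,p in [(3,(92,130)),(3,(420,130)),(3,(90,527))]: print("plate",atz(w,*W(*p),z).round(1))
E
```

```text
handle [590.4   4.2 192. ] (array([589. ,  13.5, 192. ]), array([589.6,  16.3, 192. ]), array([591.3,   9.1, 188.6]))
postL [600.4  44.5 190. ] (array([599.8,  53.9, 190. ]), array([599.4,  58.8, 190. ]), array([602.3,  49.6, 184.8]))
postR [606.5 -34.3 190. ] (array([606.2, -25.5, 190. ]), array([605.7, -18.1, 190. ]), array([608.7, -29.8, 184.8]))
barL [586.   58.2 120. ] None
plate [532.   66.8   3. ]
plate [644.8  75.3   3. ]
plate [540.6 -74.    3. ]
```

```bash
python3 - <<'E'
from h import *
print(read_state()['eef_pos'])
w=cam("wrist");crop(w,290,100,120,130,4.6,"w2c.png")
np.save("w2.npy",w,allow_pickle=True)
E
```

```text
[553.16667809  -5.1542606  400.26565736]
```

View pics/w2c.png

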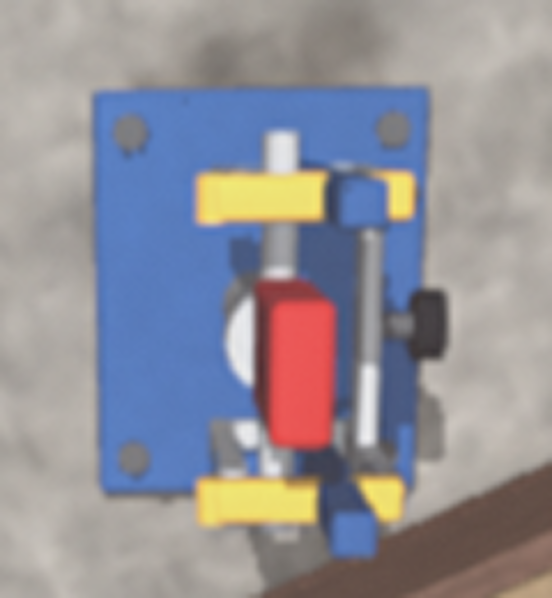

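```bash
python3 - <<'E'
from h import *
c=cam("scene");w=np.load("w2.npy",allow_pickle=True).item();d=cam("side")
W=lambda x,y:(290+x/4.6,100+y/4.6)
S=lambda x,y:(300+x/6.6,205+y/6.6)
D=lambda x,y:(300+x/6,190+y/6)
for n,z,a,b,e in [("handle",192,W(303,373),S(263,155),D(207,107)),("postL",190,W(363,202),S(132,117),D(139,157)),("postR",190,W(354,535),S(396,119),D(205,62)),("barL",120,W(281,135),None,None),("barR",120,W(283,540),None,None)]:
    print(n,atz(w,*a,z).round(1), b and (atz(c,*b,z).round(1),atz(d,*e,z).round(1),tri(ray(w,*a),ray(c,*b),ray(d,*e))[0].round(1)))
for z,p in [(3,(94,93)),(3,(429,88)),(3,(102,493))]: print("plate",atz(w,*W(*p),z).round(1))
for z,p in [(192,(272,303)),(192,(335,300)),(192,(332,448)),(192,(272,443))]: print("top",atz(w,*W(*p),z).round(1))
E
```

```text
handle [591.8  14.8 192. ] (array([589. ,  13.5, 192. ]), array([589.6,  16.3, 192. ]), array([591.1,  13.8, 189.8]))
postL [601.9  55.4 190. ] (array([599.8,  53.9, 190. ]), array([599.4,  58.8, 190. ]), array([601.8,  54.6, 186.8]))
postR [608.9 -24.7 190. ] (array([606.2, -25.5, 190. ]), array([605.7, -18.1, 190. ]), array([609.3, -25.9, 184.9]))
barL [587.4  68.8 120. ] None
barR [599.4 -45.2 120. ] None
plate [532.3  77.8   3. ]
plate [646.7  87.7   3. ]
plate [544.3 -62.2   3. ]
top [582.8  30.8 192. ]
top [597.6  32.6 192. ]
top [600.7  -2.8 192. ]
top [586.   -2.7 192. ]
```

```bash

python3 -m jog '[{"x":10,"y":40,"z":5,"ax":0,"ay":-0.007,"az":0,"grip":45},{"x":20,"y":80,"z":10,"ax":0,"ay":-0.007,"az":0,"grip":45},{"x":39,"y":120,"z":17,"ax":0,"ay":-0.007,"az":0,"grip":45},{"x":39,"y":160,"z":17,"ax":0,"ay":-0.007,"az":0,"grip":45},{"x":39,"y":160,"z":17,"ax":0,"ay":-0.007,"az":0,"grip":45}]'
python3 - <<'E'
from h import *
cam("scene");cam("scene");
w=cam("wrist");cv2.imwrite("pics/w3.png",w["img"]);np.save("w3.npy",w,allow_pickle=True)
d=cam("side");cv2.imwrite("pics/d3.png",d["img"])
print(togo([590.5,14.5,240],.087),read_state()['eef_pos'])
E
```

```text
clock: 3.5
eef_pos: [587.3, 15.0, 235.3]
tool_rot: [-1.571, 0.011, 0.082]
force: [-1.4, 0.1, -0.3]
width: 44.9
(array([-2.3,  3. , -1.6]), array([ 0.0002, -0.005 ,  0.0044])) [592.68421475  16.33181347 242.98858224]
```

View pics/w3.png

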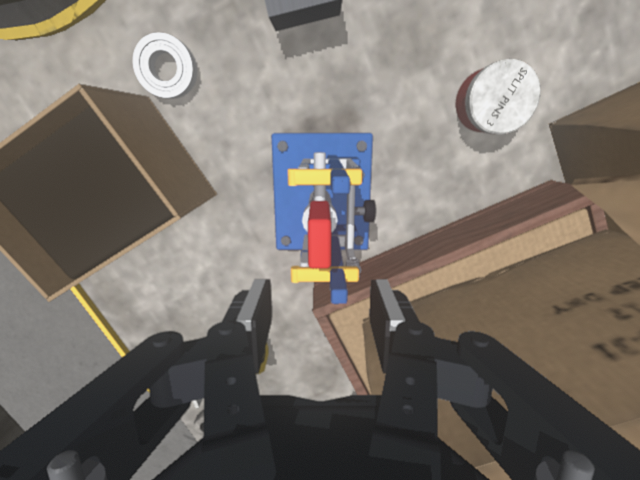

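View pics/d3.png

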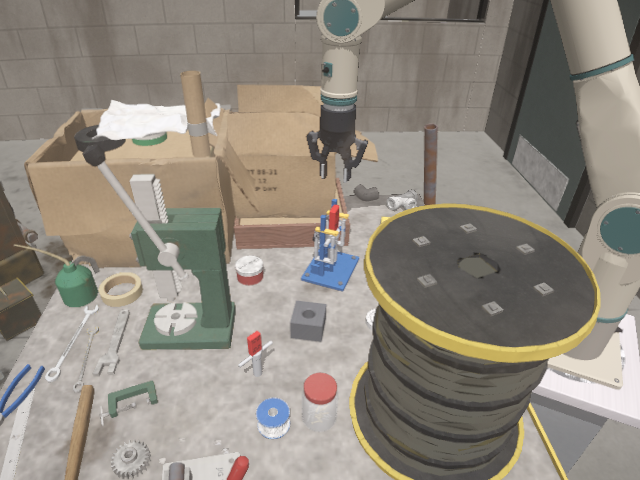

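```bash
python3 - <<'E'
from h import *
w=np.load("w3.npy",allow_pickle=True).item();crop(w,270,125,110,190,3.1,"w3c.png")
E
```

```text
(no output)
```

View pics/w3c.png

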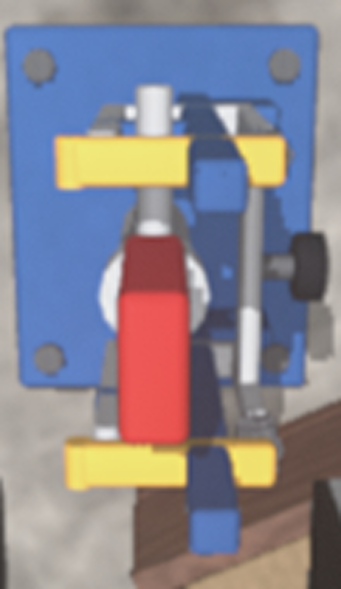

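```bash
python3 - <<'E'
from h import *
w=np.load("w3.npy",allow_pickle=True).item()
W=lambda x,y:(270+x/3.1,125+y/3.1)
for z,p in [(192,(119,291)),(192,(187,291)),(192,(188,444)),(192,(119,440)),(192,(153.5,367)),(190,(219,184)),(190,(214,530)),(120,(154,88)),(120,(154,185)),(195-30,(125,161)),]: print(p,atz(w,*W(*p),z).round(1))
E
```

```text
(119, 291) [582.7  31.9 192. ]
(187, 291) [597.1  33.1 192. ]
(188, 444) [600.5  -1.8 192. ]
(119, 440) [585.2  -2.1 192. ]
(153.5, 367) [591.4  15.6 192. ]
(219, 184) [601.7  56.  190. ]
(214, 530) [608.5 -23.4 190. ]
(154, 88) [587.   69.2 120. ]
(154, 185) [589.1  43.3 120. ]
(125, 161) [581.5  55.6 165. ]
```

```bash

python3 -m jog '[{"x":-1.5,"y":20,"z":-1,"ax":0,"ay":-0.005,"az":0.004,"grip":45},{"x":-1.5,"y":40,"z":-1,"ax":0,"ay":-0.005,"az":0.004,"grip":45},{"x":-1.5,"y":60,"z":-1,"ax":0,"ay":-0.005,"az":0.004,"grip":45},{"x":-1.5,"y":75,"z":-1,"ax":0,"ay":-0.005,"az":0.004,"grip":45},{"x":-1.5,"y":86,"z":-1,"ax":0,"ay":-0.005,"az":0.004,"grip":45}]'
python3 - <<'E'
from h import *
for _ in range(3):cam("scene")
w=cam("wrist");cv2.imwrite("pics/w4.png",w["img"]);np.save("w4.npy",w,allow_pickle=True)
print(togo([591.3,15.3,157],.086),read_state())
E
```

```text
clock: 4.2
eef_pos: [591.1, 15.1, 155.8]
tool_rot: [-1.571, 0.001, 0.087]
force: [-0.3, -0.1, -0.0]
width: 44.9
(array([ 0.5, -1.3, -0.2]), array([ 0.0001,  0.0017, -0.0017])) {'clock': 4.4, 'qpos': array([ 0.21009592,  0.63862987, -0.45239405,  1.73139481,  0.35263006,
        0.85479945, -0.31169778]), 'qd': array([ 0.00049259, -0.00459035, -0.0054883 , -0.00393802,  0.00117094,
       -0.00042641,  0.00025689]), 'tau': array([ 6.84678555e-02, -5.14929378e+01, -5.13991803e+00, -1.59802240e+01,
        1.55113579e-02,  3.34882876e-02, -3.39210186e-03]), 'eef_pos': array([590.75583255,  15.43822935, 155.6917344 ]), 'tool_rot': array([-1.57091677,  0.00170988,  0.08773182]), 'force': array([-0.29776262, -0.51110031, -0.26835936]), 'torque': array([-0.01295052, -0.00613149,  0.00464461]), 'width': 44.80306957768442}
```

View pics/w4.png

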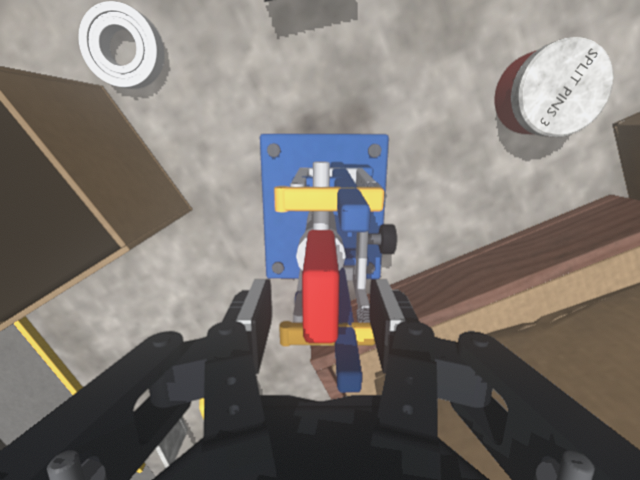

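```bash

python3 -m jog '[{"x":0.3,"y":0,"z":0,"ax":0,"ay":0,"az":0,"grip":25},{"x":0.3,"y":0,"z":0,"ax":0,"ay":0,"az":0,"grip":20},{"x":0.3,"y":0,"z":0,"ax":0,"ay":0,"az":0,"grip":17},{"x":0.3,"y":0,"z":0,"ax":0,"ay":0,"az":0,"grip":5},{"x":0.3,"y":0,"z":0,"ax":0,"ay":0,"az":0,"grip":5}]'
python3 -m jog '[{"x":0,"y":0,"z":0,"ax":0,"ay":0,"az":0,"grip":5},{"x":0,"y":0,"z":0,"ax":0,"ay":0,"az":0,"grip":5},{"x":0,"y":0,"z":0,"ax":0,"ay":0,"az":0,"grip":5},{"x":0,"y":0,"z":0,"ax":0,"ay":0,"az":0,"grip":5}]'
python3 - <<'E'
from h import *
w=cam("wrist");crop(w,230,120,180,290,2.05,"w5.png");print(read_state()['force'])
E
```

```text
clock: 4.9
eef_pos: [590.6, 15.5, 155.0]
tool_rot: [-1.571, 0.003, 0.088]
force: [-0.6, -0.2, 6.5]
width: 14.4
clock: 5.3
eef_pos: [590.6, 15.5, 155.0]
tool_rot: [-1.571, 0.003, 0.088]
force: [-1.0, 0.1, 5.1]
width: 14.5
[-1.66162802 -1.39726215  5.99537125]
```

View pics/w5.png

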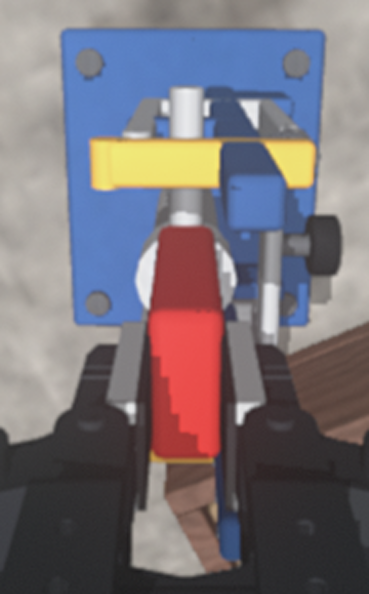

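```bash

python3 -m jog '[{"x":0,"y":-3,"z":0,"ax":0,"ay":0,"az":0,"grip":5},{"x":0,"y":-6,"z":0,"ax":0,"ay":0,"az":0,"grip":5},{"x":0,"y":-9,"z":0,"ax":0,"ay":0,"az":0,"grip":5},{"x":0,"y":-12,"z":0,"ax":0,"ay":0,"az":0,"grip":5},{"x":0,"y":-12,"z":0,"ax":0,"ay":0,"az":0,"grip":5}]'
python3 -m jog '[{"x":0,"y":0,"z":0,"ax":0,"ay":0,"az":0,"grip":5},{"x":0,"y":0,"z":0,"ax":0,"ay":0,"az":0,"grip":5}]'
python3 - <<'E'
from h import *
s=read_state();print(s['force'],s['torque'],s['eef_pos'],s['tool_rot'])
E
```

```text
clock: 5.85
eef_pos: [590.4, 15.5, 166.6]
tool_rot: [-1.571, 0.003, 0.088]
force: [0.0, -0.0, -3.7]
width: 14.7
clock: 6.05
eef_pos: [590.0, 15.4, 166.2]
tool_rot: [-1.571, 0.004, 0.088]
force: [-0.5, 0.0, -3.7]
width: 14.3
[-0.52252073  0.04371494 -3.66974707] [0.07436862 0.02801579 0.00140118] [589.99871446  15.37854863 166.17464252] [-1.57079884  0.00430238  0.08793079]
```

```bash

python3 -m jog '[{"x":0,"y":-2,"z":0,"ax":0,"ay":0,"az":0,"grip":5},{"x":0,"y":-4,"z":0,"ax":0,"ay":0,"az":0,"grip":5},{"x":0,"y":-6,"z":0,"ax":0,"ay":0,"az":0,"grip":5},{"x":0,"y":-6,"z":0,"ax":0,"ay":0,"az":0,"grip":5}]'
python3 -m jog '[{"x":0,"y":-1,"z":0,"ax":0,"ay":0,"az":0,"grip":5},{"x":0,"y":-2,"z":0,"ax":0,"ay":0,"az":0,"grip":5},{"x":0,"y":-2,"z":0,"ax":0,"ay":0,"az":0,"grip":5}]'
python3 -m jog '[{"x":0,"y":-1,"z":0,"ax":0,"ay":0,"az":0,"grip":5},{"x":0,"y":-2,"z":0,"ax":0,"ay":0,"az":0,"grip":5},{"x":0,"y":-2,"z":0,"ax":0,"ay":0,"az":0,"grip":5}]'
```

```text
clock: 6.45
eef_pos: [590.4, 15.5, 172.8]
tool_rot: [-1.571, 0.003, 0.088]
force: [-0.5, 0.5, -3.7]
width: 14.2
clock: 6.75
eef_pos: [590.3, 15.4, 174.5]
tool_rot: [-1.571, 0.004, 0.088]
force: [-0.2, -0.9, -2.6]
width: 14.5
clock: 7.05
eef_pos: [590.0, 15.4, 176.0]
tool_rot: [-1.571, 0.004, 0.088]
force: [0.4, 0.5, -8.0]
width: 14.5
```

```bash

for i in 1 2; do python3 -m jog '[{"x":0,"y":0,"z":0,"ax":0,"ay":0,"az":0,"grip":5}]'; done
```

```text
clock: 7.15
eef_pos: [590.0, 15.4, 175.9]
tool_rot: [-1.571, 0.005, 0.088]
force: [0.7, 0.1, -7.2]
width: 14.3
clock: 7.25
eef_pos: [590.0, 15.4, 176.0]
tool_rot: [-1.571, 0.005, 0.088]
force: [0.5, 1.0, -7.6]
width: 14.6
```

```bash

python3 -m jog '[{"x":0,"y":-1,"z":0,"ax":0,"ay":0,"az":0,"grip":5},{"x":0,"y":-2,"z":0,"ax":0,"ay":0,"az":0,"grip":5},{"x":0,"y":-2,"z":0,"ax":0,"ay":0,"az":0,"grip":5}]'
python3 -m jog '[{"x":0,"y":-1,"z":0,"ax":0,"ay":0,"az":0,"grip":5},{"x":0,"y":-2,"z":0,"ax":0,"ay":0,"az":0,"grip":5},{"x":0,"y":-2,"z":0,"ax":0,"ay":0,"az":0,"grip":5}]'
for i in 1 2; do python3 -m jog '[{"x":0,"y":0,"z":0,"ax":0,"ay":0,"az":0,"grip":5}]'; done
```

```text
clock: 7.55
eef_pos: [590.0, 15.4, 178.3]
tool_rot: [-1.571, 0.004, 0.088]
force: [0.3, -0.0, -7.7]
width: 14.8
clock: 7.85
eef_pos: [590.0, 15.4, 180.3]
tool_rot: [-1.571, 0.004, 0.088]
force: [0.5, 0.4, -9.0]
width: 14.3
clock: 7.95
eef_pos: [590.0, 15.4, 180.2]
tool_rot: [-1.571, 0.004, 0.088]
force: [1.1, 0.0, -9.2]
width: 14.3
clock: 8.05
eef_pos: [590.0, 15.4, 180.2]
tool_rot: [-1.571, 0.004, 0.088]
force: [-0.0, -0.7, -8.8]
width: 14.4
```

```bash

python3 - <<'E'
from h import *
w=cam("wrist");crop(w,230,120,180,290,2.05,"w6.png")
d=cam("side");crop(d,290,110,110,190,3.1,"d6.png")
E
```

```text
(no output)
```

View pics/w6.png

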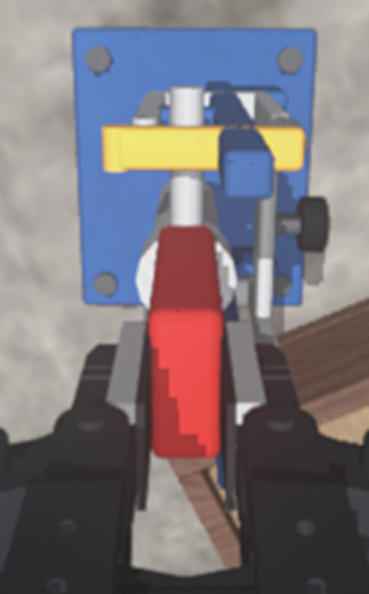

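View pics/d6.png

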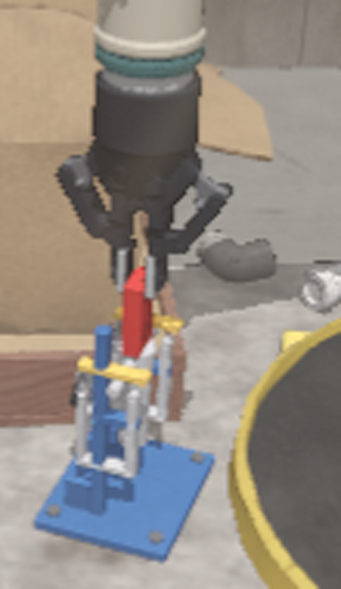

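```bash

python3 -m jog '[{"x":0,"y":-1,"z":0,"ax":0,"ay":0,"az":0,"grip":5},{"x":0,"y":-2,"z":0,"ax":0,"ay":0,"az":0,"grip":5},{"x":0,"y":-3,"z":0,"ax":0,"ay":0,"az":0,"grip":5},{"x":0,"y":-3.6,"z":0,"ax":0,"ay":0,"az":0,"grip":5},{"x":0,"y":-3.6,"z":0,"ax":0,"ay":0,"az":0,"grip":5}]'
for i in 1 2 3 4; do python3 -m jog '[{"x":0,"y":0,"z":0,"ax":0,"ay":0,"az":0,"grip":5}]' | grep -E "force|eef"; done
```

```text
clock: 8.65
eef_pos: [590.1, 15.4, 183.9]
tool_rot: [-1.571, 0.004, 0.088]
force: [-0.0, 0.2, -11.1]
width: 14.3
eef_pos: [590.0, 15.4, 183.8]
force: [-0.2, 0.1, -11.1]
eef_pos: [590.0, 15.4, 183.8]
force: [0.1, -0.9, -11.2]
eef_pos: [590.0, 15.4, 183.8]
force: [0.4, -1.1, -10.6]
eef_pos: [590.1, 15.4, 183.9]
force: [-0.4, -0.3, -10.2]
```

```bash
python3 - <<'E'
from h import *
c=cam("scene");w=np.load("w3.npy",allow_pickle=True).item()
for n,a,b in [("+x",(337,306),(177,216)),("+y",(287,348),(80,85)),("-y",(382,372),(48,298))]:
    p,e=tri(ray(c,*a),ray(w,*b));print(n,p.round(0),np.round(e,1))
W=lambda x,y:(270+x/3.1,125+y/3.1)
for z in (160,): print(atz(w,*W(57,162),z), atz(w,*W(285,162),z))
E
```

```text
+x [461.   4. 106.] [2.9 2.9]
+y [372. 103.  83.] [4.7 4.7]
-y [336. -88. 111.] [1.5 1.5]
[565.54790277  53.36367854 160.        ] [618.84820296  57.71857168 160.        ]
```

```bash

python3 -m jog '[{"x":-2,"y":0,"z":0,"ax":0,"ay":0,"az":0,"grip":5},{"x":-4,"y":0,"z":0,"ax":0,"ay":0,"az":0,"grip":5},{"x":-6,"y":0,"z":0,"ax":0,"ay":0,"az":0,"grip":5},{"x":-8,"y":0,"z":0,"ax":0,"ay":0,"az":0,"grip":5}]'
python3 -m jog '[{"x":-2,"y":0,"z":0,"ax":0,"ay":0,"az":0,"grip":5},{"x":-4,"y":0,"z":0,"ax":0,"ay":0,"az":0,"grip":5},{"x":-6,"y":0,"z":0,"ax":0,"ay":0,"az":0,"grip":5},{"x":-8,"y":0,"z":0,"ax":0,"ay":0,"az":0,"grip":5}]'
```

```text
clock: 9.5
eef_pos: [583.2, 14.9, 184.4]
tool_rot: [-1.571, 0.001, 0.088]
force: [4.8, 0.2, -12.3]
width: 14.3
clock: 9.9
eef_pos: [574.1, 14.1, 184.0]
tool_rot: [-1.571, 0.004, 0.088]
force: [4.3, -0.2, -11.6]
width: 14.0
```

```bash

python3 -m jog '[{"x":-3,"y":0,"z":0,"ax":0,"ay":0,"az":0,"grip":5},{"x":-6,"y":0,"z":0,"ax":0,"ay":0,"az":0,"grip":5},{"x":-9,"y":0,"z":0,"ax":0,"ay":0,"az":0,"grip":5},{"x":-12,"y":0,"z":0,"ax":0,"ay":0,"az":0,"grip":5}]'
python3 -m jog '[{"x":-3,"y":0,"z":0,"ax":0,"ay":0,"az":0,"grip":5},{"x":-6,"y":0,"z":0,"ax":0,"ay":0,"az":0,"grip":5},{"x":-9,"y":0,"z":0,"ax":0,"ay":0,"az":0,"grip":5},{"x":-12,"y":0,"z":0,"ax":0,"ay":0,"az":0,"grip":5}]'
python3 -m jog '[{"x":-5,"y":0,"z":0,"ax":0,"ay":0,"az":0,"grip":5},{"x":-10,"y":0,"z":0,"ax":0,"ay":0,"az":0,"grip":5},{"x":-15,"y":0,"z":0,"ax":0,"ay":0,"az":0,"grip":5},{"x":-20,"y":0,"z":0,"ax":0,"ay":0,"az":0,"grip":5},{"x":-20,"y":0,"z":0,"ax":0,"ay":0,"az":0,"grip":5}]'
```

```text
clock: 10.3
eef_pos: [560.8, 12.8, 184.3]
tool_rot: [-1.571, 0.006, 0.088]
force: [0.4, 0.4, -4.0]
width: 14.5
clock: 10.7
eef_pos: [550.2, 11.9, 184.3]
tool_rot: [-1.571, 0.004, 0.088]
force: [0.1, 1.1, -3.3]
width: 14.3
clock: 11.2
eef_pos: [529.5, 9.9, 184.2]
tool_rot: [-1.571, 0.005, 0.088]
force: [-0.3, -0.5, -3.2]
width: 14.0
```

```bash
python3 - <<'E'
from h import *
w=cam("wrist");crop(w,180,90,250,320,1.8,"w7.png")
d=cam("side");crop(d,250,100,200,260,2.2,"d7.png")
s=read_state();print(s['force'],s['torque'],s['eef_pos'],s['tool_rot'])
E
```

```text
[ 0.44781566  0.19867225 -2.88758009] [ 0.06493559 -0.03694216  0.01422657] [530.57712008  10.13211554 184.28882082] [-1.57081984  0.00348005  0.08792661]
```

View pics/w7.png

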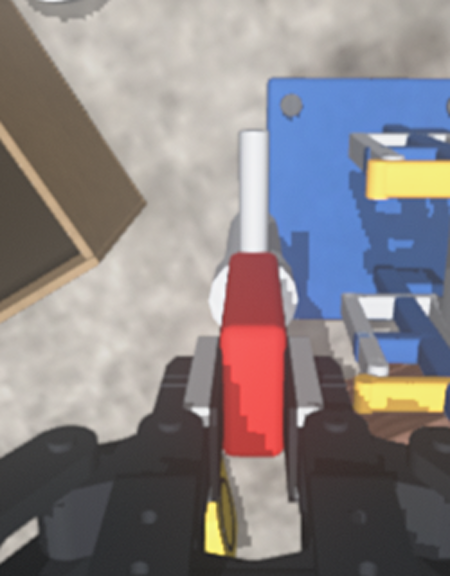

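View pics/d7.png

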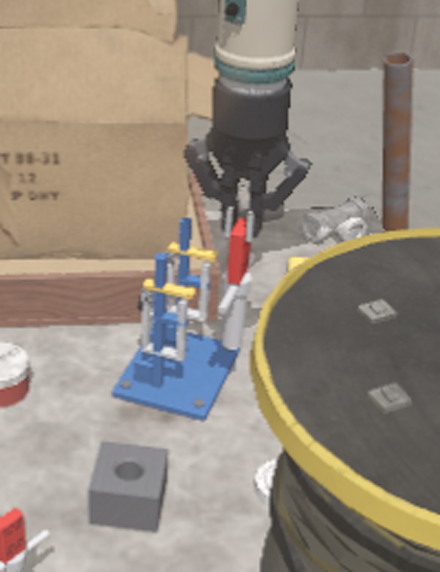

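```bash
python3 - <<'E'
from h import *
c=cam("scene");d=cam("side")
print([atz(c,u,v,359).round(0).tolist() for u,v in [(228,350),(107,266),(200,300),(220,410)]])
print([atz(d,u,v,359).round(0).tolist() for u,v in [(366,265),(400,225),(482,206),(599,295),(400,325)]])
E
```

```text
[[285.0, 153.0, 359.0], [397.0, 359.0, 359.0], [355.0, 207.0, 359.0], [204.0, 148.0, 359.0]]
[[385.0, 384.0, 359.0], [373.0, 265.0, 359.0], [263.0, 142.0, 359.0], [80.0, 302.0, 359.0], [308.0, 473.0, 359.0]]
```

```bash
python3 - <<'E'
from h import *
c=cam("scene");d=cam("side")
for z in (400,450,500,550,600): print(z,proj(d,[592.7,16,z]).round())
cv2.imwrite("pics/s8.png",c["img"]);cv2.imwrite("pics/d8.png",d["img"])
E
```

```text
400 [[337. 124.]]
450 [[338. 100.]]
500 [[339.  76.]]
550 [[340.  50.]]
600 [[341.  22.]]
```

View pics/s8.png

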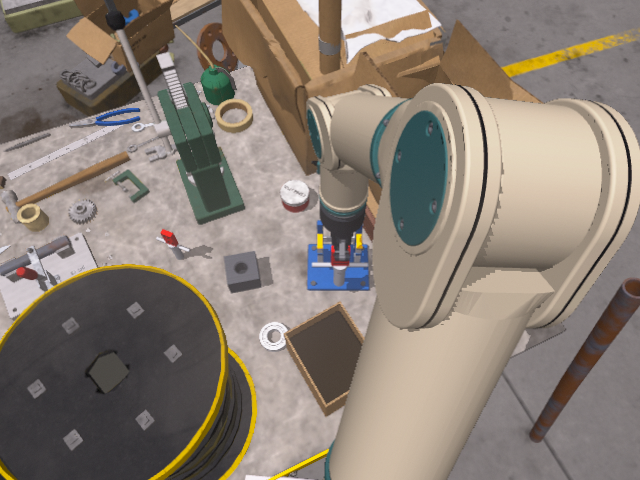

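View pics/d8.png

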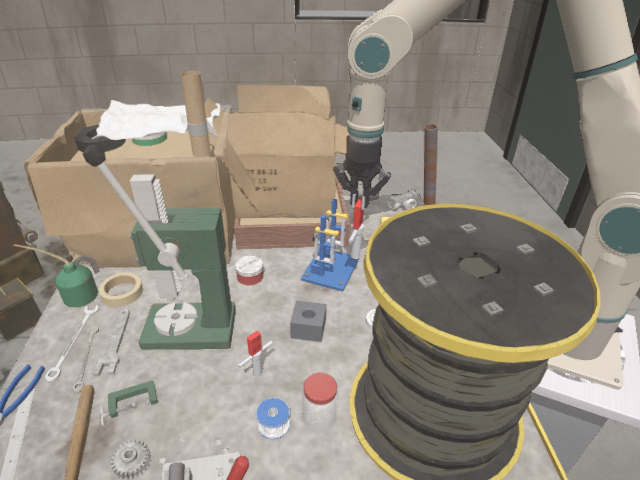

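```bash

python3 -m jog '[{"x":-1,"y":-12,"z":0,"ax":0,"ay":0,"az":0,"grip":5},{"x":-1,"y":-24,"z":6,"ax":0,"ay":0,"az":0,"grip":5},{"x":-1,"y":-36,"z":20,"ax":0,"ay":0,"az":0,"grip":5},{"x":0,"y":-46,"z":40,"ax":0,"ay":0,"az":0,"grip":5},{"x":6,"y":-46,"z":62,"ax":0,"ay":0,"az":0,"grip":5}]'
python3 -m jog '[{"x":5,"y":0,"z":22,"ax":0,"ay":0,"az":0,"grip":5},{"x":10,"y":0,"z":46,"ax":0,"ay":0,"az":0,"grip":5},{"x":16,"y":0,"z":70,"ax":0,"ay":0,"az":0,"grip":5},{"x":21,"y":0,"z":88,"ax":0,"ay":0,"az":0,"grip":5},{"x":23,"y":0,"z":96,"ax":0,"ay":0,"az":0,"grip":5}]'
python3 -m jog '[{"x":0,"y":0,"z":0,"ax":0,"ay":0,"az":0,"grip":5},{"x":0,"y":0,"z":0,"ax":0,"ay":0,"az":0,"grip":5},{"x":0,"y":0,"z":0,"ax":0,"ay":0,"az":0,"grip":5}]'
python3 - <<'E'
from h import *
w=cam("wrist");cv2.imwrite("pics/w9.png",w["img"]);np.save("w9.npy",w,allow_pickle=True)
d=cam("side");cv2.imwrite("pics/d9.png",d["img"]);np.save("d9.npy",d,allow_pickle=True)
print(read_state()['eef_pos'])
E
```

```text
clock: 12.0
eef_pos: [531.9, 74.5, 232.9]
tool_rot: [-1.57, 0.0, 0.088]
force: [0.8, 0.4, -3.4]
width: 13.8
clock: 12.5
eef_pos: [545.4, 174.5, 231.4]
tool_rot: [-1.568, 0.002, 0.092]
force: [-0.2, -0.5, -3.5]
width: 14.3
clock: 12.8
eef_pos: [545.6, 168.5, 230.1]
tool_rot: [-1.572, 0.004, 0.086]
force: [0.3, -0.1, -3.2]
width: 14.2
[545.69703137 168.77301016 230.07796721]
```

View pics/w9.png

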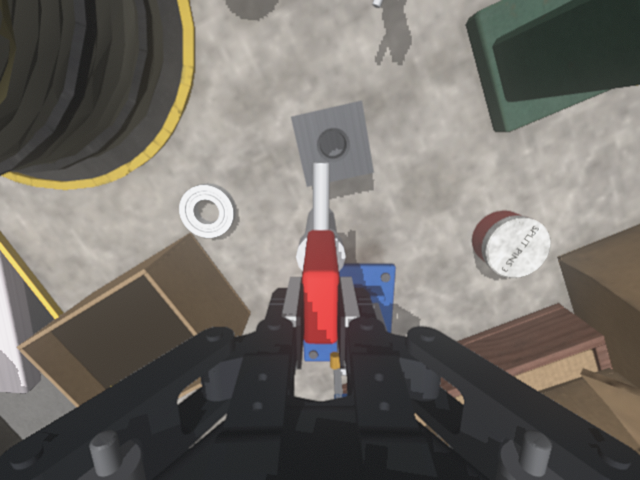

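View pics/d9.png

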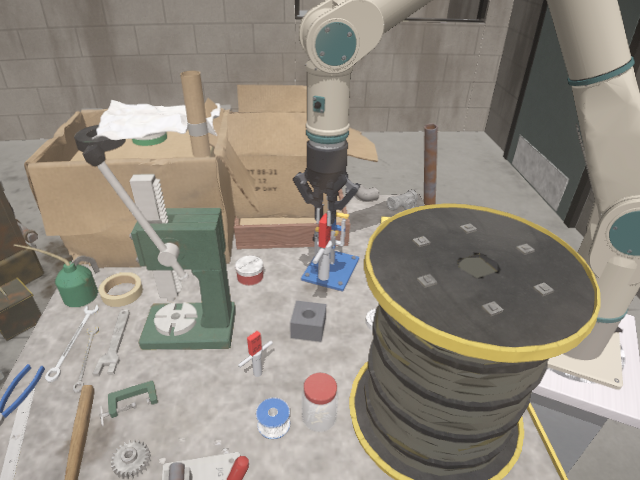

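```bash
python3 - <<'E'
from h import *
w=np.load("w9.npy",allow_pickle=True).item();crop(w,270,90,120,260,2.3,"w9c.png");crop(w,285,95,100,100,6,"w9h.png")
d=np.load("d9.npy",allow_pickle=True).item();crop(d,285,190,75,160,3.7,"d9c.png")
E
```

```text
(no output)
```

View pics/w9h.png

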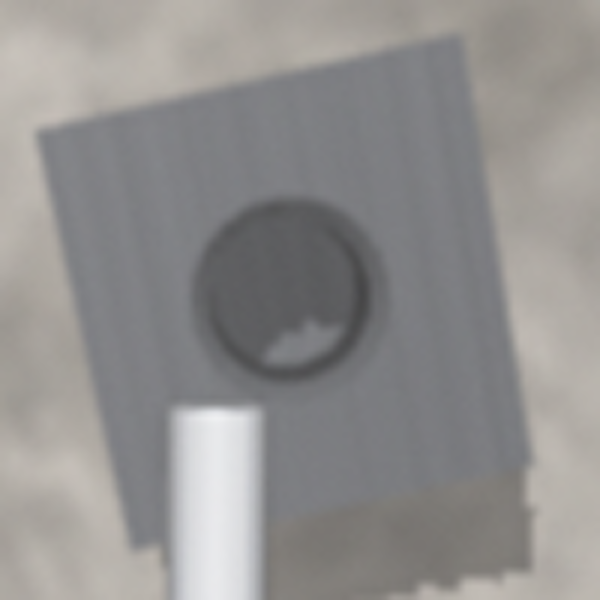

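View pics/d9c.png

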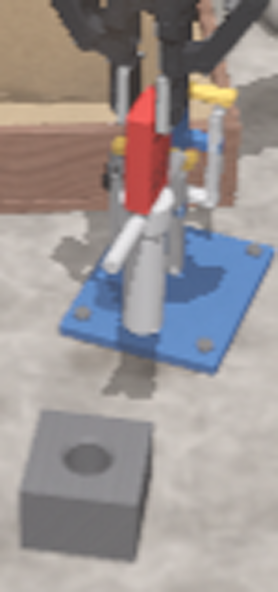

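View pics/w9c.png

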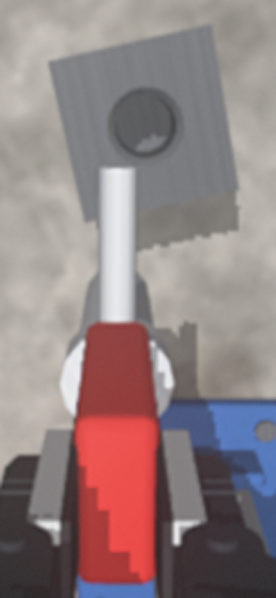

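```bash
python3 - <<'E'
from h import *
w=np.load("w9.npy",allow_pickle=True).item();d=np.load("d9.npy",allow_pickle=True).item();c=cam("scene")
print("hole w",atz(w,333.3,143.7,50).round(1))
print("corner ctr w",np.mean([atz(w,285+x/6,95+y/6,50) for x,y in [(38,131),(462,36),(530,465),(132,548)]],0).round(1))
print("hole d9",atz(d,285+87/3.7,190+459/3.7,50).round(1))
print("hole tri",tri(ray(w,333.3,143.7),ray(d,285+87/3.7,190+459/3.7)),tri(ray(w,333.3,143.7),ray(c,215+122/4.7,205+296/4.7)))
# drift axis samples: handle top centre
s=read_state();P=s['eef_pos'];print(P)
yaw=.087;g=P+[0,0,8]
ex=np.array([np.cos(yaw),np.sin(yaw),0]);ey=np.array([-np.sin(yaw),np.cos(yaw),0]);ez=np.array([0,0,1])
D=lambda q:((q[:,0]-285)*3.7).round(1).tolist()+((q[:,1]-190)*3.7).round(1).tolist()
Wc=lambda q:((q[:,0]-270)*2.3).round(1).tolist()+((q[:,1]-90)*2.3).round(1).tolist()
for n,o in [("nose",-130*ez),("top",27*ez),("bar+",56*ey-45*ez),("bar-c",-45*ez),("topc1",27*ez-8*ex+18*ey),("topc2",27*ez+8*ex+18*ey),("botc",-32*ez-8*ex+18*ey),("noseL",-130*ez-12*ex),("noseR",-130*ez+12*ex)]:
    q=g+o;print(n,q.round(1),"side",D(proj(d,q)),"wr",Wc(proj(w,q)))
E
```

```text
hole w [553.4 227.8  50. ]
corner ctr w [553.6 226.4  50. ]
hole d9 [549.9 231.7  50. ]
hole tri (array([552.90665076, 227.29293187,  44.63965512]), [np.float64(0.7450869767349756), np.float64(0.7450869767346038)]) (array([553.74000159, 227.40094954,  42.17084136]), [np.float64(0.12372928470684635), np.float64(0.12372928470691993)])
[545.67814443 169.01535995 230.07959667]
nose [545.7 169.  108.1] side [141.0, 324.5] wr [115.5, 287.8]
top [545.7 169.  265.1] side [148.1, 103.4] wr [112.3, 494.8]
bar+ [540.8 224.8 193.1] side [109.1, 267.9] wr [114.0, 158.3]
bar-c [545.7 169.  193.1] side [144.7, 210.3] wr [114.3, 364.2]
topc1 [536.1 186.3 265.1] side [150.7, 123.7] wr [68.2, 406.6]
topc2 [552.1 187.6 265.1] side [122.5, 117.4] wr [156.0, 406.7]
botc [536.1 186.3 206.1] side [147.7, 212.8] wr [82.5, 315.2]
noseL [533.7 168.  108.1] side [159.9, 329.4] wr [84.0, 287.8]
noseR [557.6 170.1 108.1] side [122.1, 319.6] wr [147.0, 287.8]
```

```bash
python3 - <<'E'
from h import *
d=np.load("d9.npy",allow_pickle=True).item();w=np.load("w9.npy",allow_pickle=True).item()
# bottom edge of the nose ellipse, model for z=110/108 at TCP+(0,0)
t=np.linspace(0,2*np.pi,200)
for z in (108,110):
  for r in (10,12):
    q=proj(d,np.c_[545.7+r*np.cos(t),169+r*np.sin(t),np.full(200,z+(2 if r==12 else 0))]);q=(q-[285,190])*3.7
    print(z,r,q.min(0).round(1),q.max(0).round(1))
crop(d,310,235,40,50,12,"d9n.png")
E
```

```text
108 10 [124.2 313.7] [157.7 335.6]
108 12 [120.9 309. ] [161.2 335.3]
110 10 [124.2 311.1] [157.8 333.1]
110 12 [120.9 306.4] [161.3 332.7]
```

View pics/d9n.png

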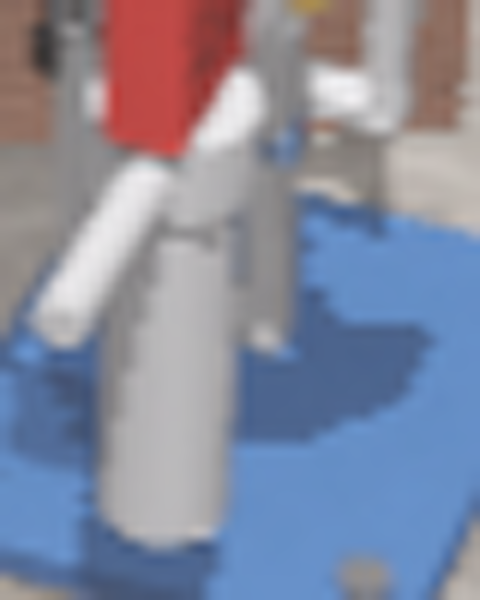

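```bash

python3 -m jog '[{"x":3,"y":0,"z":15,"ax":0,"ay":0,"az":0,"grip":5},{"x":7,"y":0,"z":35,"ax":0,"ay":0,"az":0,"grip":5},{"x":10,"y":0,"z":52,"ax":0,"ay":0,"az":0,"grip":5},{"x":11.3,"y":5,"z":60,"ax":0,"ay":0,"az":0,"grip":5},{"x":11.3,"y":10,"z":60,"ax":0,"ay":0,"az":0,"grip":5}]'
python3 -m jog '[{"x":0,"y":10,"z":0,"ax":0,"ay":0,"az":0,"grip":5},{"x":0,"y":20,"z":0,"ax":0,"ay":0,"az":0,"grip":5},{"x":0,"y":30,"z":0,"ax":0,"ay":0,"az":0,"grip":5},{"x":0,"y":38,"z":0,"ax":0,"ay":0,"az":0,"grip":5},{"x":0,"y":41,"z":0,"ax":0,"ay":0,"az":0,"grip":5}]'
python3 -m jog '[{"x":0,"y":0,"z":0,"ax":0,"ay":0,"az":0,"grip":5},{"x":0,"y":0,"z":0,"ax":0,"ay":0,"az":0,"grip":5},{"x":0,"y":0,"z":0,"ax":0,"ay":0,"az":0,"grip":5}]'
python3 - <<'E'
from h import *
d=cam("side");np.save("d10.npy",d,allow_pickle=True);crop(d,280,230,60,120,5,"d10.png")
w=cam("wrist");np.save("w10.npy",w,allow_pickle=True);crop(w,240,90,160,260,2.3,"w10.png")
c=cam("scene");cv2.imwrite("pics/s10.png",c["img"])
P=read_state()['eef_pos'];print(P,togo(P,.087))
t=np.linspace(0,2*np.pi,200)
D=lambda q:((q-[280,230])*5)
q=D(proj(d,np.c_[P[0]+12*np.cos(t),P[1]+12*np.sin(t),np.full(200,P[2]+10-128)]));print(q.min(0).round(),q.max(0).round())
E
```

```text
clock: 13.45
eef_pos: [551.2, 233.2, 219.6]
tool_rot: [-1.569, 0.004, 0.091]
force: [-0.4, 0.4, -4.0]
width: 14.0
clock: 13.95
eef_pos: [550.9, 230.0, 177.7]
tool_rot: [-1.572, 0.006, 0.087]
force: [-0.4, 0.3, -3.7]
width: 14.4
clock: 14.25
eef_pos: [551.8, 231.1, 179.5]
tool_rot: [-1.57, 0.003, 0.088]
force: [-0.7, -0.6, -3.8]
width: 14.2
[551.6228616  230.97456123 179.40600713] (array([0., 0., 0.]), array([-0.0002,  0.001 , -0.0032]))
[112. 380.] [168. 419.]
```

View pics/d10.png

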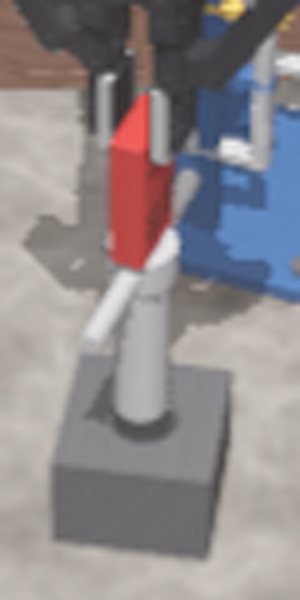

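View pics/w10.png

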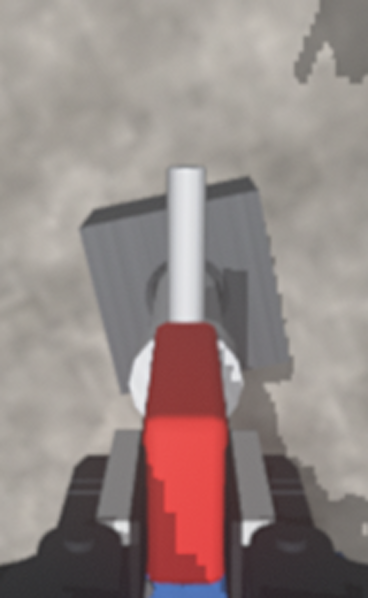

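View pics/s10.png

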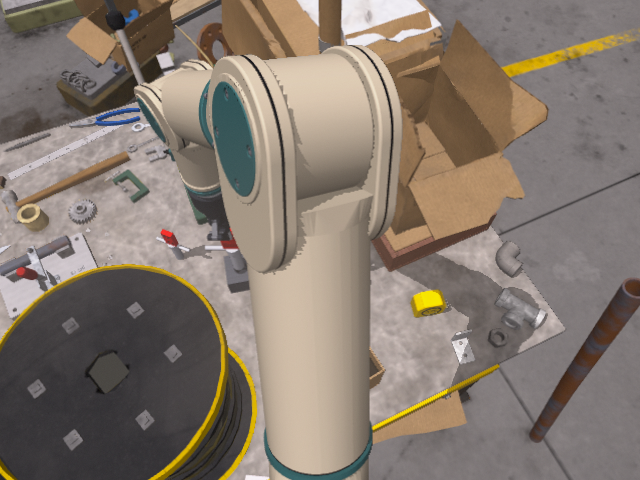

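```bash
python3 - <<'E'
from h import *
w=np.load("w10.npy",allow_pickle=True).item();k=8;u0,v0=285,180
im=cv2.resize(w["img"][v0:v0+75,u0:u0+75],None,fx=k,fy=k,interpolation=cv2.INTER_CUBIC);raw=im.copy()
t=np.linspace(0,2*np.pi,100)
def circ(x,y,z,r,col):
    q=((proj(w,np.c_[x+r*np.cos(t),y+r*np.sin(t),np.full(100,z)])-[u0,v0]+.5)*k).astype(int);cv2.polylines(im,[q.reshape(-1,1,2)],True,col,1)
circ(553.4,227.8,50,16.5,(0,255,0));circ(551.6,231,50,16.5,(0,255,255))
circ(551.6,231,61,12,(255,0,255))
cv2.imwrite("pics/w10o.png",np.vstack([raw[150:450],im[150:450]]))
E
```

```text
(no output)
```

View pics/w10o.png

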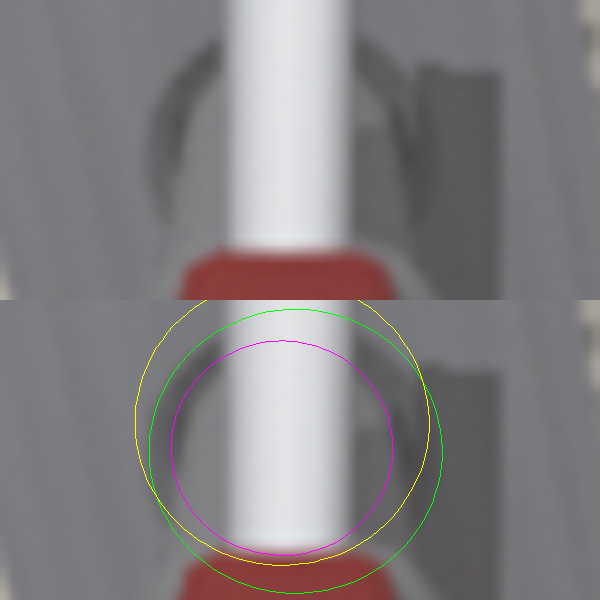

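```bash

python3 -m jog '[{"x":0.2,"y":2,"z":-1.5,"ax":0,"ay":0,"az":0,"grip":5},{"x":0.2,"y":5,"z":-1.5,"ax":0,"ay":0,"az":0,"grip":5},{"x":0.2,"y":8,"z":-1.5,"ax":0,"ay":0,"az":0,"grip":5}]'
python3 -m jog '[{"x":0,"y":1,"z":0,"ax":0,"ay":0,"az":0,"grip":5},{"x":0,"y":2,"z":0,"ax":0,"ay":0,"az":0,"grip":5}]'
python3 -m jog '[{"x":0,"y":1,"z":0,"ax":0,"ay":0,"az":0,"grip":5},{"x":0,"y":2,"z":0,"ax":0,"ay":0,"az":0,"grip":5}]'
```

```text
clock: 14.7
eef_pos: [551.7, 229.2, 170.7]
tool_rot: [-1.571, 0.004, 0.088]
force: [-0.4, -1.1, -3.1]
width: 14.2
clock: 14.9
eef_pos: [551.6, 229.4, 168.7]
tool_rot: [-1.571, 0.004, 0.088]
force: [-0.2, -0.7, -3.4]
width: 13.9
clock: 15.1
eef_pos: [551.7, 229.4, 167.0]
tool_rot: [-1.571, 0.004, 0.088]
force: [0.4, 0.7, -3.4]
width: 14.5
```

```bash

for i in 1 2 3; do python3 -m jog '[{"x":0,"y":1,"z":0,"ax":0,"ay":0,"az":0,"grip":5},{"x":0,"y":2,"z":0,"ax":0,"ay":0,"az":0,"grip":5}]' | grep -E "eef|force"; done
```

```text
eef_pos: [551.7, 229.4, 165.0]
force: [0.1, -0.4, -3.1]
eef_pos: [551.7, 229.4, 162.9]
force: [-1.1, 0.1, -3.6]
eef_pos: [551.7, 229.3, 160.9]
force: [1.1, -0.3, -3.3]
```

```bash

for i in 1 2 3 4; do python3 -m jog '[{"x":0,"y":2,"z":0,"ax":0,"ay":0,"az":0,"grip":5},{"x":0,"y":4,"z":0,"ax":0,"ay":0,"az":0,"grip":5},{"x":0,"y":6,"z":0,"ax":0,"ay":0,"az":0,"grip":5}]' | grep -E "eef|force"; done
```

```text
eef_pos: [551.7, 229.3, 154.8]
force: [0.6, 0.2, -2.9]
eef_pos: [551.7, 229.4, 148.8]
force: [0.6, -0.5, -3.6]
eef_pos: [551.6, 229.4, 142.9]
force: [-1.0, 0.4, -2.8]
eef_pos: [551.6, 229.4, 136.9]
force: [0.3, 0.0, -3.4]
```

```bash

for i in 1 2 3 4; do python3 -m jog '[{"x":0,"y":1,"z":0,"ax":0,"ay":0,"az":0,"grip":5},{"x":0,"y":1.5,"z":0,"ax":0,"ay":0,"az":0,"grip":5}]' | grep -E "eef|force"; done
```

```text
eef_pos: [551.5, 229.3, 135.4]
force: [0.2, -1.1, -3.3]
eef_pos: [551.6, 229.3, 134.0]
force: [0.4, 0.1, -3.3]
eef_pos: [551.6, 229.3, 132.4]
force: [0.6, 0.2, -3.9]
eef_pos: [551.5, 229.3, 130.9]
force: [0.9, -0.6, -3.6]
```

```bash

for i in 1 2 3; do python3 -m jog '[{"x":0,"y":0.7,"z":0,"ax":0,"ay":0,"az":0,"grip":5},{"x":0,"y":1,"z":0,"ax":0,"ay":0,"az":0,"grip":5}]' | grep -E "eef|force"; done
```

```text
eef_pos: [551.7, 229.5, 130.2]
force: [0.1, -0.5, -0.3]
eef_pos: [552.0, 229.8, 130.1]
force: [-1.6, -0.9, 6.7]
eef_pos: [552.4, 230.1, 130.1]
force: [-3.0, -2.7, 12.5]
```

```bash

python3 -m jog '[{"x":0,"y":-1,"z":0,"ax":0,"ay":0,"az":0,"grip":5},{"x":0,"y":-1.5,"z":0,"ax":0,"ay":0,"az":0,"grip":5},{"x":0,"y":-1.5,"z":0,"ax":0,"ay":0,"az":0,"grip":5}]'
python3 - <<'E'
from h import *
d=cam("side");crop(d,270,200,90,150,3.9,"d11.png")
E
```

```text
clock: 18.6
eef_pos: [551.9, 229.7, 130.1]
tool_rot: [-1.57, 0.003, 0.088]
force: [-0.4, -0.9, 5.6]
width: 14.3
```

View pics/d11.png

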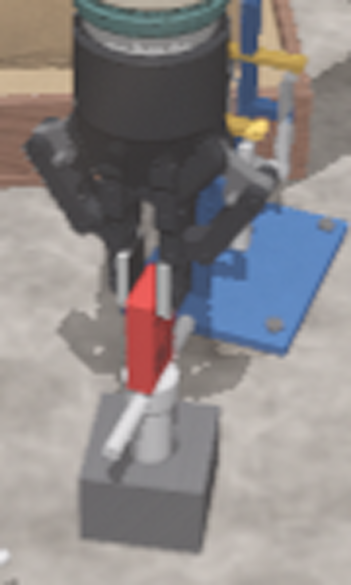

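Drift is seated (shank in the hole at crop (152,445)). Relieve slightly and open gradually.

```bash

python3 -m jog '[{"x":0,"y":-0.6,"z":0,"ax":0,"ay":0,"az":0,"grip":5},{"x":0,"y":-0.6,"z":0,"ax":0,"ay":0,"az":0,"grip":18},{"x":0,"y":-0.6,"z":0,"ax":0,"ay":0,"az":0,"grip":24},{"x":0,"y":-0.6,"z":0,"ax":0,"ay":0,"az":0,"grip":32},{"x":0,"y":-0.6,"z":0,"ax":0,"ay":0,"az":0,"grip":40}]'
python3 -m jog '[{"x":0,"y":0,"z":0,"ax":0,"ay":0,"az":0,"grip":44},{"x":0,"y":0,"z":0,"ax":0,"ay":0,"az":0,"grip":44},{"x":0,"y":0,"z":0,"ax":0,"ay":0,"az":0,"grip":44}]'
python3 - <<'E'
from h import *
w=cam("wrist");crop(w,200,90,250,320,1.8,"w12.png")
d=cam("side");crop(d,270,200,90,150,3.9,"d12.png")
E
```

```text
clock: 19.15
eef_pos: [551.5, 229.4, 129.9]
tool_rot: [-1.571, 0.004, 0.088]
force: [-0.4, -0.2, -0.4]
width: 39.9
clock: 19.45
eef_pos: [551.6, 229.4, 130.1]
tool_rot: [-1.571, 0.004, 0.088]
force: [-0.4, -0.1, 0.5]
width: 43.8
```

View pics/w12.png

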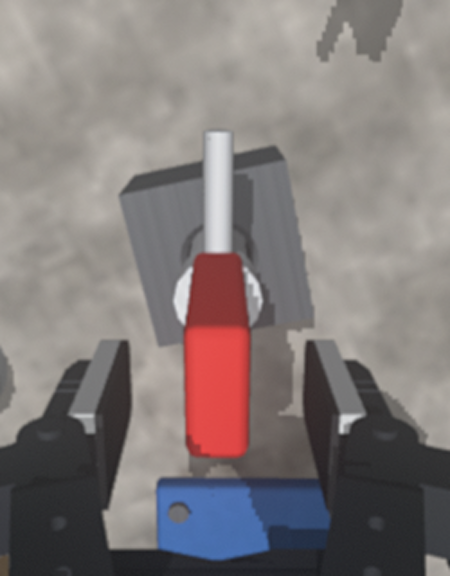

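View pics/d12.png

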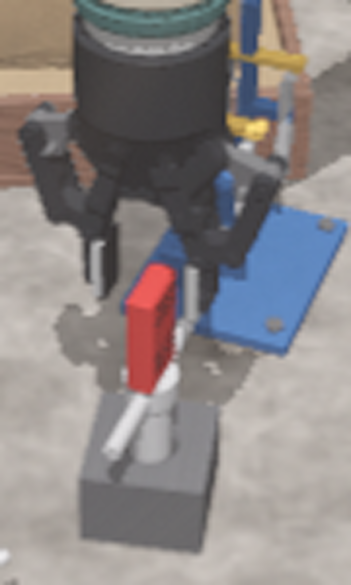

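Released cleanly with the handle free between the jaws (handle at (217,390), pads at 115 and 325). Retreat straight up.

```bash

python3 -m jog '[{"x":0,"y":-12,"z":0,"ax":0,"ay":0,"az":0,"grip":44},{"x":0,"y":-30,"z":0,"ax":0,"ay":0,"az":0,"grip":44},{"x":0,"y":-55,"z":0,"ax":0,"ay":0,"az":0,"grip":44},{"x":0,"y":-85,"z":0,"ax":0,"ay":0,"az":0,"grip":44},{"x":0,"y":-115,"z":0,"ax":0,"ay":0,"az":0,"grip":44}]'
python3 -m jog '[{"x":0,"y":-25,"z":0,"ax":0,"ay":0,"az":0,"grip":44},{"x":0,"y":-40,"z":0,"ax":0,"ay":0,"az":0,"grip":44},{"x":0,"y":-50,"z":0,"ax":0,"ay":0,"az":0,"grip":44},{"x":0,"y":-50,"z":0,"ax":0,"ay":0,"az":0,"grip":44},{"x":0,"y":-50,"z":0,"ax":0,"ay":0,"az":0,"grip":44}]'
python3 - <<'E'
from h import *
w=cam("wrist");cv2.imwrite("pics/w13.png",w["img"])
d=cam("side");cv2.imwrite("pics/d13.png",d["img"])
print(read_state()['force'])
print("pred home nose/top side",proj(d,[[552,228.5,10],[552,228.5,167]]).round(1),"wrist top",proj(w,[552,228.5,167]).round(1))
E
```

```text
clock: 20.05
eef_pos: [551.8, 229.5, 247.1]
tool_rot: [-1.57, 0.004, 0.088]
force: [-0.3, 0.2, 0.8]
width: 44.1
clock: 20.55
eef_pos: [551.9, 229.1, 294.7]
tool_rot: [-1.571, 0.005, 0.088]
force: [0.2, -0.5, -1.1]
width: 44.1
[-0.00630642 -0.08109266 -0.38045823]
pred home nose/top side [[308.2 325.5]
 [308.6 271.9]] wrist top [[320.3 214.9]]
```

View pics/w13.png

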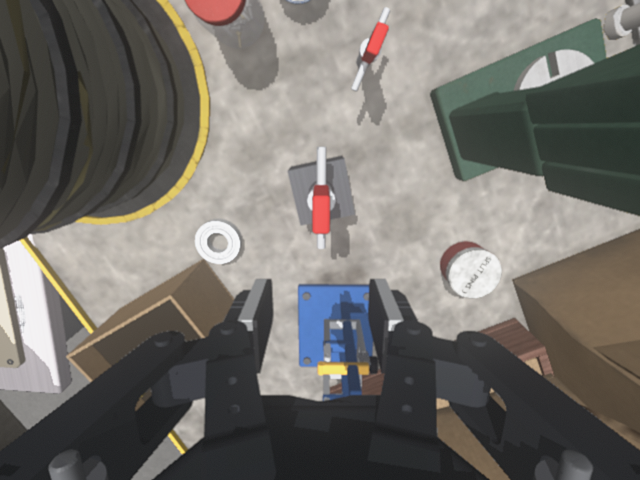

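View pics/d13.png

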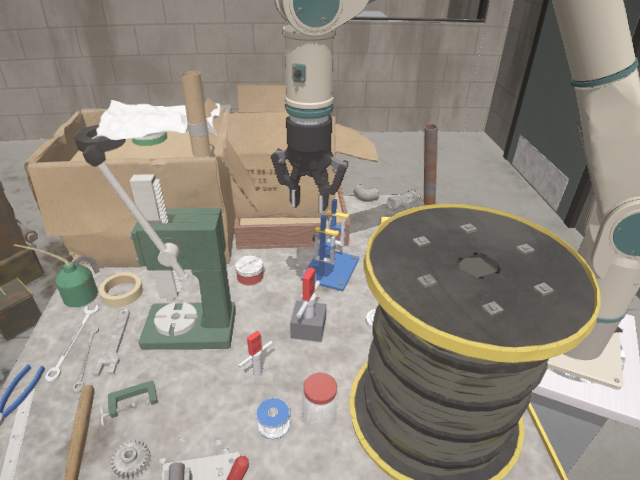

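```bash
python3 -c "
from cell import *
print(finish_job())"
```

```text
the job is handed in; nothing more can be done
None
```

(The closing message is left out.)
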